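# Open the panel clamp for the next painting

### The job

Get the panel clamp ready for the next painting panel: slide the stop with the green knob until its green pointer lines up with the green mark on the scale and let go of it, then pull the sprung jaw by its red knob away from the stop until its red pointer lines up with the red mark, and keep holding it there. Finish while still holding the jaw open at its mark, with the stop still at its own mark, and leave the ink pot, jar, bottle, cup, brush and blank panel around the clamp where they are.

Things in the scene. Friction and masses are not known exactly. Their poses are not given: they have to be found in the camera images.
- clamp: panel clamp fixed on the table: grey bed 175 x 400 x 18 mm, aluminium rail along its middle (top 30 mm above the table), paper scale along its +x edge. Origin: centre of the bed at table height; y: the direction in which both carriages slide, x: across the bed to the scale, z up. Place and yaw vary
- stop: carriage on the rail: block 52 x 44 mm, face plate 88 mm wide on its -y side, top 46 mm above the table; green pointer 5 mm wide reaching 57 mm to +x. Slides along clamp y from 20 to 165 mm, stays where left (friction 3 N). Origin: rail centre line at table height, under the knob's axis, pointer at the same y; axes as the clamp's
- stop_knob (a point): grasp height of the green upright round knob, diameter 24 mm, from 42 to 96 mm above the table; this point is on its axis, 72 mm above the table
- stop_mark: green stripe, 26 x 6 mm, on the scale, always 35 mm or more towards +y from where the stop starts. Origin at its centre, 72 mm to +x of the rail's centre line; axes parallel to the clamp's. The stop is at its mark when stop and this have the same y in the clamp frame
- jaw: sprung carriage shaped like the stop, face plate on its +y side, red pointer. Spring pushes it to +y, to rest at clamp y = -110 mm; pulls out along -y up to 58 mm (hard stop). Takes about 4 N at first and 1.2 N more per 10 mm; springs back if let go. Origin: rail centre line at table height, under the knob's axis, pointer at the same y; axes as the clamp's
- jaw_knob (a point): grasp height of the red upright round knob, diameter 24 mm, from 42 to 96 mm above the table; this point is on its axis, 72 mm above the table
- jaw_mark: red stripe, 26 x 6 mm, on the scale, 24 to 42 mm towards -y from where the jaw rests. Origin at its centre, 72 mm to +x of the rail's centre line; axes parallel to the clamp's. The jaw is at its mark when jaw and this have the same y in the clamp frame
- inkpot: loose small blue ink pot, diameter 30, height 45 mm, standing on the -x strip of the clamp's bed between stop and jaw; origin at the centre of its underside; leave alone
- jar: loose glass jar with brass lid, diameter 66, height 85 mm, on the table beyond the clamp's +x edge; origin at the centre of its underside; leave alone
- bottle: loose blue bottle with white cap, diameter 56, height 100 mm, on the table beyond the clamp's +x edge; origin at the centre of its underside; leave alone
- mug: loose white cup, diameter 68, height 80 mm, on the table beyond the clamp's +x edge; origin at the centre of its underside; leave alone
- panel: loose blank plywood painting panel, 100 x 140 x 18 mm, lying on the table to the left; origin at the centre of its underside; leave alone
- brush: loose paint brush lying on the table to the right; leave alone

How it is judged:
By the outcome, as a careful person would: the job done as asked, in the order asked, and still so for the second after the job is handed in, while the arm keeps its last pose, push and grip.
It also fails if it takes over 54 s, if anything falls off the work surface, if the arm or the gripper's body presses on something with over 40 N, if the wrist force passes 120 N, or if a joint passes its speed limit or range.

### The arm

A 6-joint arm with a two-finger parallel gripper is mounted at the origin on the work surface. World frame = base frame: x ahead of the robot, y to its left, z up, the work surface at z = 0. Lengths are in m, angles in rad, forces in N, time in s.
With the tool pointing down it reaches from about 0.35 to 0.85 m from the base axis. Payload 8.1 kg.
Tool frame: the origin (TCP) lies midway between the tips of the shut fingers; the grasp point (between the pads) lies 19 mm behind it; x points along the fingers, y is the direction in which the jaws open and shut, and the axes are right-handed (so a half turn about x gives the same grasp; the last joint's range is limited). The gripper opens to 85 mm and grips with 20 to 120 N. Pads are 22 mm wide; open, the fingers measure 114 mm over their backs; the gripper's body (76 mm by 85 mm) begins 54 mm behind the grasp point. The pads swing forward as they close: fully open they stand 13 mm farther back than shut.
Start: joints at [-1.241, 0.13, 1.488, -0, 1.523, -0.085], TCP at [0.242, -0.549, 0.201] pointing down, gripper open.
Joint ranges: [-2.96, 2.96], [-0.89, 2.26], [0.02, 2.5], [-1.34, 4.48], [0, 2.73], [-2.66, 2.66]. Speed limits (rad/s): [2.39, 2.39, 2.79, 3.14, 3.14, 3.14].

### API

Orientations are given as [roll, pitch, yaw] about the fixed x, y, z axes, in that order (R = Rz(yaw) Ry(pitch) Rx(roll)).
In Python, from bench import ctrl, vision, status gives the robot as it stands. Calls block until the motion is done:
- ctrl.movep(position, orientation): joint-space move of the TCP to a pose.
- ctrl.move_straight(position, frame=None, speed=0.15): straight line of the TCP; frame=None keeps the orientation; speed is the mean speed in m/s.
- ctrl.move_joints(angles): joint-space move.
- ctrl.set_gripper(opening): finger opening in m; the grip force is fixed at half the most; returns when the fingers have stopped.
- ctrl.pause(seconds).
- ctrl.solve_ik(position, orientation): joint angles nearest the present ones, or None.
- vision.capture(name): name is "side" or "top" or "wrist"; returns a dict with "frame" (420x560x3 uint8, red, green, blue), "vertical_fov" (degrees; the focal length in pixels is half the picture's height over the tangent of half this angle, whatever the lens; pixels are square), "cx", "cy" (the principal point, pixels), "cam_to_world" (4x4, takes a point from camera to world coordinates). Camera axes: x right, y down, z forward; pixel columns grow to the right and rows downward; lengths in m; the calibration is good to about 2 mm. A picture is of the moment at which its call begins. There is no depth.
A pose or a line that the arm cannot do raises ctrl.MotionError and nothing moves.
- ctrl.sign_off(): hands the job in, once; it reports no verdict.
Readings, each from a call of its own:
- status.read_time(): time.
- status.read_q(): joint angles.
- status.read_qvel(): joint speeds.
- status.read_joint_efforts(): joint torques, N m.
- status.read_position(): TCP position.
- status.read_ee_rot(): TCP orientation.
- status.read_wrist_force(): force on the tool from outside, world axes, zero at the start.
- status.read_torque(): the same for the moment, N m.
- status.read_opening(): finger opening in m.
Only numpy, scipy, OpenCV 4.12 (cv2) and the standard library are available. Lean on these libraries where they do the work, as an engineer would, in place of code of your own. Each camera call takes 0.05 s, during which the arm holds its last target.

## Working session

There is one attempt and no reset: what is moved stays moved. The work goes in short steps, each a Python script; the robot and the scene stay as the last script left them, time stands still between calls to the robot, and variables do not carry over. Pictures are saved under pics/ and viewed, and the job is handed in when it is done.

```bash
ls; mkdir -p pics; python3 - <<'E'
from bench import ctrl, vision, status
import cv2,numpy as np,pickle
d={}
for n in("side","top","wrist"):
    c=vision.capture(n); d[n]=c; cv2.imwrite(f"pics/a_{n}.png",c["frame"][:,:,::-1]); print(n,c["vertical_fov"],c["cx"],c["cy"],np.round(c["cam_to_world"],3).tolist(), [k for k in c])
pickle.dump(d,open("a.pkl","wb")); print(status.read_time(),status.read_ee_rot())
E
```

```text
pics
side 55.343413670395634 277.1882894180332 210.52319740341702 [[-0.884, -0.356, 0.302, 0.257], [-0.467, 0.683, -0.561, 0.552], [-0.006, -0.637, -0.77, 0.825], [0.0, 0.0, 0.0, 1.0]] ['frame', 'vertical_fov', 'cx', 'cy', 'cam_to_world']
top 51.32307940423759 268.7963848230477 215.21672601484622 [[-0.007, -0.995, 0.098, 0.449], [-1.0, 0.007, 0.001, -0.009], [-0.002, -0.098, -0.995, 1.173], [0.0, 0.0, 0.0, 1.0]] ['frame', 'vertical_fov', 'cx', 'cy', 'cam_to_world']
wrist 61.74093985348368 285.55764002784525 211.00304935666065 [[0.403, -0.877, -0.261, 0.307], [-0.915, -0.387, -0.112, -0.521], [-0.003, 0.283, -0.959, 0.373], [0.0, 0.0, 0.0, 1.0]] ['frame', 'vertical_fov', 'cx', 'cy', 'cam_to_world']
0.15 [-1.64333718  1.56934487  1.91303793]
```

View pics/a_top.png

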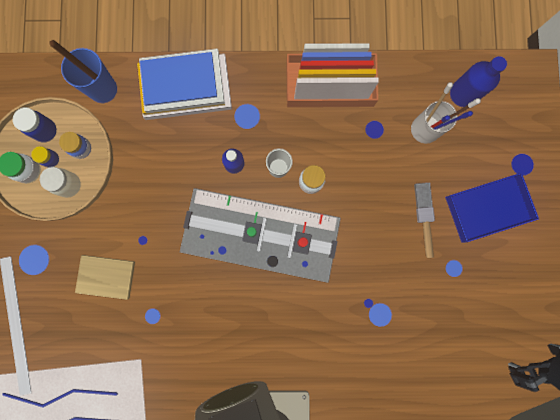

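View pics/a_side.png

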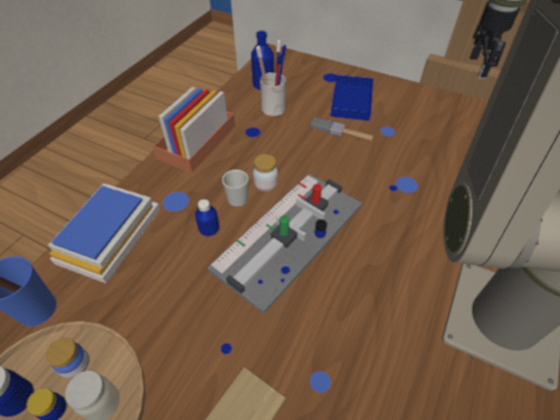

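View pics/a_wrist.png

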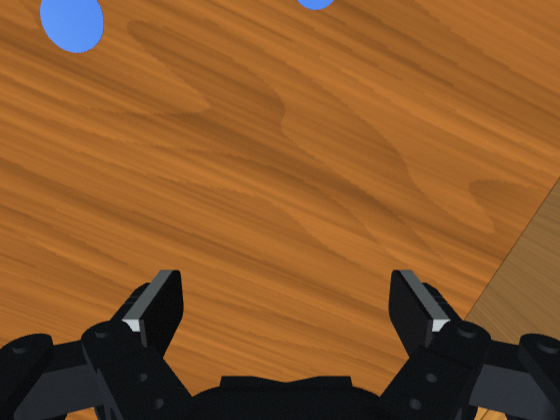

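The top view shows the clamp centred near (261,236), with scale side +x upwards and +y to the left. The green knob is at (251,232) with its mark at (228,201), the red knob is at (303,242) with its mark at (321,219), and the dark ink pot is at (272,261). Next I'll get a coarse localisation, then a closer wrist view.

```bash
cat > h.py <<'E'
import numpy as np,cv2
def ray(c,u,v):
    f=c["frame"].shape[0]/2/np.tan(np.radians(c["vertical_fov"])/2)
    T=c["cam_to_world"]; d=T[:3,:3]@np.array([(u-c["cx"])/f,(v-c["cy"])/f,1.]); return T[:3,3],d
def onz(c,u,v,z):
    o,d=ray(c,u,v); return o+d*(z-o[2])/d[2]
def proj(c,p):
    f=c["frame"].shape[0]/2/np.tan(np.radians(c["vertical_fov"])/2)
    T=c["cam_to_world"]; q=T[:3,:3].T@(np.array(p)-T[:3,3]); return np.array([c["cx"]+f*q[0]/q[2],c["cy"]+f*q[1]/q[2]])
def blobs(c,col,amin=6):
    hsv=cv2.cvtColor(c["frame"],cv2.COLOR_RGB2HSV); H,S,V=cv2.split(hsv)
    if col=="green": m=(H>50)&(H<85)&(S>110)&(V>50)
    else: m=((H<5)|(H>174))&(S>150)&(V>80)
    n,l,st,ce=cv2.connectedComponentsWithStats(m.astype(np.uint8))
    return [(st[i].tolist(),ce[i].round(2).tolist()) for i in range(1,n) if st[i][4]>=amin]
E
python3 - <<'E'
from h import *; import pickle
from scipy.spatial.transform import Rotation as R
d=pickle.load(open("a.pkl","rb")); c=d["top"]
for n,u,v,z in [("gk",251,232,.096),("rk",303,242,.096),("gm",228,201,.019),("rm",321,219,.019),("ink",272,261,.063),("jar",313,172,.085),("mug",279,155,.08),("bot",231,155,.1),("c1",194,190,.018),("c2",339,218,.018),("c3",330,282,.018),("c4",181,251,.018)]:
    print(n,onz(c,u,v,z).round(3))
for col in("green","red"): print(col,blobs(c,col),blobs(d["side"],col))
w=d["wrist"]["cam_to_world"]; Rt=R.from_euler('xyz',[-1.64333718,1.56934487,1.91303793]).as_matrix()
print((Rt.T@(w[:3,3]-[.242,-.549,.201])).round(4)); print((Rt.T@w[:3,:3]).round(3)); print(Rt.round(2))
E
```

```text
gk [0.514 0.037 0.096]
rk [ 0.488 -0.091  0.096]
gm [0.601 0.101 0.019]
rm [ 0.552 -0.145  0.019]
ink [ 0.442 -0.014  0.063]
jar [ 0.665 -0.119  0.085]
mug [ 0.711 -0.034  0.08 ]
bot [0.707 0.086 0.1  ]
c1 [0.632 0.192 0.018]
c2 [ 0.554 -0.193  0.018]
c3 [ 0.386 -0.166  0.018]
c4 [0.47  0.225 0.018]
green [([0, 152, 25, 24, 476], [10.75, 163.74]), ([228, 196, 3, 9, 12], [228.67, 199.75]), ([254, 213, 3, 10, 15], [255.13, 218.07]), ([247, 227, 9, 9, 65], [251.0, 231.18])] [([280, 216, 9, 20, 152], [283.76, 225.39])]
red [([300, 60, 74, 9, 532], [335.7, 64.15]), ([431, 120, 11, 8, 27], [436.22, 123.67]), ([320, 215, 3, 9, 12], [320.67, 218.75]), ([303, 222, 3, 11, 13], [304.08, 227.08]), ([298, 238, 10, 9, 72], [302.49, 241.9])] [([276, 65, 4, 20, 28], [277.14, 73.14]), ([170, 90, 39, 65, 250], [185.15, 115.22]), ([312, 185, 9, 19, 136], [315.98, 193.9])]
[-0.1724  0.0009 -0.071 ]
[[ 0.001 -0.284  0.959]
 [ 1.     0.    -0.001]
 [ 0.     0.959  0.284]]
[[-0.    0.4  -0.92]
 [ 0.   -0.92 -0.4 ]
 [-1.   -0.   -0.  ]]
```

```bash
cat >> h.py <<'E'
from scipy.spatial.transform import Rotation as Rn
def rpy(yaw):
    x=np.array([0,0,-1.]); z=-np.array([np.cos(yaw),np.sin(yaw),0]); y=np.cross(z,x)
    import warnings; warnings.simplefilter("ignore")
    return Rn.from_matrix(np.c_[x,y,z]).as_euler('xyz')
E
python3 - <<'E'
from bench import ctrl, vision, status
from h import *; import pickle
print(ctrl.solve_ik([.522,.01,.2],rpy(-.203)))
ctrl.movep([.522,.01,.2],rpy(-.203))
ctrl.pause(.3)
c=vision.capture("wrist"); pickle.dump(c,open("b.pkl","wb")); cv2.imwrite("pics/b.png",c["frame"][:,:,::-1])
print(status.read_time(),status.read_position())
for col in("green","red"): print(col,blobs(c,col))
E
```

```text
[-0.07906942 -0.08051278  1.70535471  0.          1.51675072  1.69472691]
2.7333 [0.52200358 0.00971539 0.19998271]
green [([175, 105, 9, 27, 182], [179.18, 118.12]), ([259, 136, 6, 32, 180], [261.42, 151.83]), ([243, 185, 31, 40, 764], [257.33, 207.56]), ([264, 192, 3, 3, 6], [265.0, 192.83])]
red [([432, 106, 10, 27, 198], [436.25, 118.89]), ([391, 136, 9, 32, 193], [395.16, 151.64]), ([385, 188, 45, 38, 959], [407.31, 207.63])]
```

View pics/b.png

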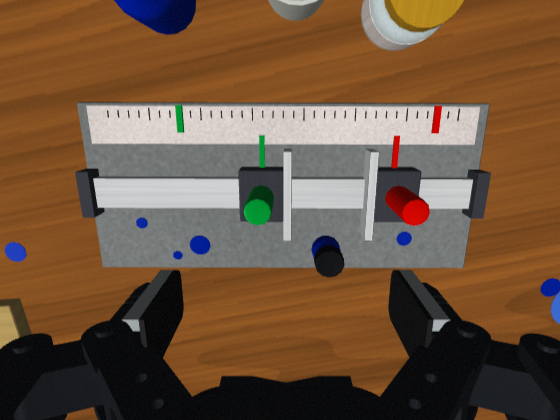

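The wrist view shows the green mark at (179,118), the green pointer at (261,152) and the green knob at (257,207). The red mark is at (436,119), the red pointer at (395,152), the red knob top near (414,209) and the ink pot at (327,255).

```bash
python3 - <<'E'
from h import *; import pickle
c=pickle.load(open("b.pkl","rb"))
gm=onz(c,179.3,118.1,.0185); rm=onz(c,436.4,118.9,.0185)
v=(gm-rm)[:2]; L=np.hypot(*v); ya=np.arctan2(-v[0],v[1]); print("yaw",ya,"L",L,gm,rm)
ex=np.array([np.cos(ya),np.sin(ya)]); ey=np.array([-ex[1],ex[0]])
o=gm[:2]-72e-3*ex
cl=lambda p:(np.array([(p[:2]-o)@ex,(p[:2]-o)@ey])*1e3).round(1)
for z in (.018,):
  for u,w in [(80,103),(488,103),(464.5,267),(103,267)]: print("corner",cl(onz(c,u,w,z)))
for z in(.02,.025,.03,.035,.04,.046): print(z,"gp",cl(onz(c,261.4,151.8,z)),"rp",cl(onz(c,395.2,151.6,z)),"gtip",cl(onz(c,261.9,136,z)),"rtip",cl(onz(c,396.5,136,z)))
print("gk",cl(onz(c,257.7,213,.096)),"rk",cl(onz(c,414.5,209.5,.096)),"rkL", cl(onz(c,402,209,.096)))
print("camy",cl(c["cam_to_world"][:3,3]), "ink",cl(onz(c,329,263,.063)))
import cv2
cv2.imwrite("pics/b2.png",cv2.resize(c["frame"][90:280,160:480,::-1],None,fx=2.5,fy=2.5,interpolation=cv2.INTER_NEAREST))
E
```

```text
yaw -0.20685619713206943 L 0.2508894280997852 [0.60308741 0.09736519 0.0185    ] [ 0.5515587  -0.14817564  0.0185    ]
corner [85.8 94.9]
corner [  87. -299.]
corner [ -86.3 -301.9]
corner [-87.6  97.8]
0.02 gp [ 39.8 -79.7] rp [  40.4 -213.1] gtip [ 55.2 -80.4] rtip [  55.6 -213. ]
0.025 gp [ 40.4 -80. ] rp [  41.  -211.6] gtip [ 55.6 -80.8] rtip [  56.  -211.5]
0.03 gp [ 41.  -80.4] rp [  41.6 -210. ] gtip [ 56.  -81.1] rtip [  56.4 -209.9]
0.035 gp [ 41.6 -80.7] rp [  42.2 -208.5] gtip [ 56.4 -81.4] rtip [  56.8 -208.4]
0.04 gp [ 42.2 -81.1] rp [  42.8 -206.9] gtip [ 56.8 -81.8] rtip [  57.2 -206.8]
0.046 gp [ 42.9 -81.5] rp [  43.5 -205.1] gtip [ 57.3 -82.2] rtip [  57.6 -205. ]
gk [ -1. -81.] rk [   2.4 -209.8] rkL [   2.8 -199.5]
camy [  82.8 -103.9] ink [ -61.1 -145.9]
```

View pics/b2.png

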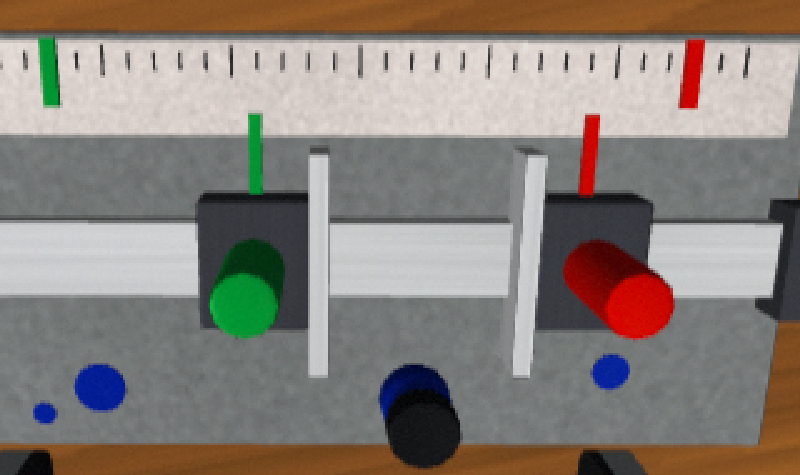

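```bash
cat >> h.py <<'E'
YAW=-.2069
ex=np.array([np.cos(YAW),np.sin(YAW)]); ey=np.array([-ex[1],ex[0]])
O=np.array([.60309,.09737])-.072*ex   # rail centre line at green mark
P=lambda x,y,z:np.r_[O+ex*x+ey*y,z]
cl=lambda p:(np.array([(p[:2]-O)@ex,(p[:2]-O)@ey])*1e3).round(2)
E
python3 - <<'E'
from bench import ctrl, vision, status
from h import *; import pickle
ctrl.set_gripper(.055)
ctrl.movep(P(0,-.0805,.13),rpy(YAW))
ctrl.move_straight(P(0,-.0805,.053),speed=.1)
ctrl.set_gripper(.0)
print("open",status.read_opening(),status.read_wrist_force().round(1))
c=vision.capture("wrist"); pickle.dump(c,open("c0.pkl","wb")); cv2.imwrite("pics/c0.png",c["frame"][:,:,::-1])
ctrl.move_straight(P(0,0,.053),speed=.07)
ctrl.pause(.2)
print("f",status.read_wrist_force().round(1),cl(status.read_position()),status.read_time())
c=vision.capture("wrist"); pickle.dump(c,open("c.pkl","wb")); cv2.imwrite("pics/c.png",c["frame"][:,:,::-1])
print(blobs(c,"green"),cl(c["cam_to_world"][:3,3]))
E
```

```text
open 0.021411042304378354 [-1.4  3.6  5.9]
f [-1.9 -0.5  5.8] [0.63 0.17] 6.4083
[([280, 84, 11, 49, 496], [284.67, 107.77]), ([281, 137, 10, 55, 481], [285.77, 164.25]), ([260, 225, 52, 88, 2803], [282.78, 277.08]), ([291, 226, 5, 3, 6], [293.33, 226.5]), ([295, 235, 4, 5, 8], [296.38, 237.5]), ([284, 250, 4, 7, 10], [285.3, 252.3]), ([277, 252, 6, 5, 11], [278.82, 253.91])] [72.54 -1.52]
```

View pics/c.png

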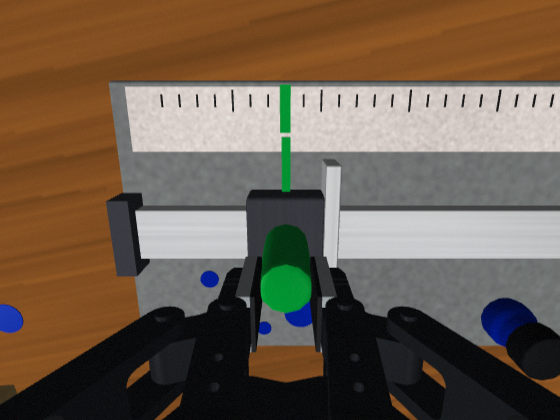

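The pointer (col 285.8) sits about 1 px right of the mark (col 284.7), so I'll check that offset in metric units.

```bash
cat >> h.py <<'E'
def diff(c,col):
    """pointer y minus mark y (mm) for several pointer heights, using col centroid of rows"""
    b=[x for x in blobs(c,col,60)]
    b=sorted([x for x in b if x[1][1]<215 and x[0][2]<25],key=lambda x:x[1][1])
    m,p=b[0],b[1]
    print(m,p)
    ym=cl(onz(c,*m[1],.0185))
    return ym,[(z,cl(onz(c,*p[1],z)),round(float(cl(onz(c,*p[1],z))[1]-ym[1]),2)) for z in(.02,.025,.03,.035)]
E
python3 - <<'E'
from h import *; import pickle
c=pickle.load(open("c.pkl","rb")); print(diff(c,"green"))
hsv=cv2.cvtColor(c["frame"],cv2.COLOR_RGB2HSV)
for r in (90,105,120,128,140,150,165,180): 
    x=[i for i in range(270,300) if hsv[r,i,1]>110 and 50<hsv[r,i,0]<85]; print(r,x[0],x[-1],end="; ")
E
```

```text
([280, 84, 11, 49, 496], [284.67, 107.77]) ([281, 137, 10, 55, 481], [285.77, 164.25])
(array([72.33, -0.78]), [(0.02, array([40.28, -1.41]), -0.63), (0.025, array([41.06, -1.41]), -0.63), (0.03, array([41.84, -1.41]), -0.63), (0.035, array([42.62, -1.41]), -0.63)])
90 280 290; 105 280 289; 120 280 289; 128 280 289; 140 282 289; 150 282 289; 165 282 290; 180 282 290;
```

```bash
python3 - <<'E'
from bench import ctrl, vision, status
from h import *; import pickle
ctrl.move_straight(P(0,0.0008,.053),speed=.02)
ctrl.pause(.2)
c=vision.capture("wrist"); print(cl(status.read_position()),diff(c,"green"))
ctrl.set_gripper(.055)
ctrl.move_straight(P(0,0.0008,.13),speed=.12)
ctrl.pause(.2)
c=vision.capture("wrist"); pickle.dump(c,open("d.pkl","wb")); cv2.imwrite("pics/d.png",c["frame"][:,:,::-1])
print(diff(c,"green")); print(blobs(c,"red",60),status.read_time())
E
```

```text
([280, 84, 12, 49, 489], [285.53, 108.06]) ([281, 137, 10, 55, 481], [285.73, 164.15])
[0.65 0.69] (array([72.17, -0.78]), [(0.02, array([40.34, -0.89]), -0.11), (0.025, array([41.11, -0.9 ]), -0.12), (0.03, array([41.89, -0.9 ]), -0.12), (0.035, array([42.67, -0.9 ]), -0.12)])
([282, 88, 8, 36, 281], [285.5, 105.94]) ([282, 127, 7, 41, 275], [285.13, 147.63])
(array([71.88, -0.9 ]), [(0.02, array([40.18, -0.6 ]), 0.3), (0.025, array([40.74, -0.6 ]), 0.3), (0.03, array([41.3 , -0.61]), 0.29), (0.035, array([41.86, -0.62]), 0.28)])
[([549, 127, 11, 41, 287], [555.23, 150.41]), ([547, 193, 13, 29, 282], [554.06, 206.65])] 8.425
```

View pics/d.png

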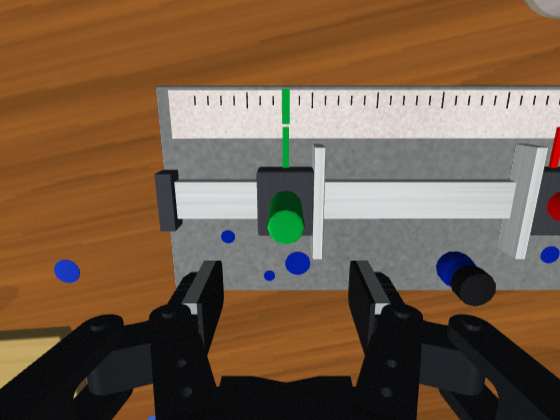

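The released stop is within about 0.3 mm of its mark: pointer col 285.1, mark col 285.5. Next is the jaw.

```bash
python3 - <<'E'
from bench import ctrl, vision, status
from h import *; import pickle
ctrl.movep(P(0,-.211,.13),rpy(YAW))
ctrl.move_straight(P(0,-.211,.053),speed=.1)
ctrl.set_gripper(.0)
print("open",status.read_opening(),status.read_wrist_force().round(1))
ctrl.move_straight(P(0,-.2503,.053),speed=.05)
ctrl.pause(.3)
print("f",status.read_wrist_force().round(1),cl(status.read_position()),status.read_time())
c=vision.capture("wrist"); pickle.dump(c,open("e.pkl","wb")); cv2.imwrite("pics/e.png",c["frame"][:,:,::-1])
print(diff(c,"red"))
E
```

```text
open 0.02130009113814362 [-0.3  4.9  6.1]
f [0.9 8.  6.1] [   0.72 -248.71] 11.8417
([280, 85, 11, 48, 527], [285.01, 108.46]) ([281, 137, 10, 55, 451], [285.45, 164.12])
(array([  72.04, -249.79]), [(0.02, array([  40.45, -250.04]), -0.25), (0.025, array([  41.22, -250.06]), -0.27), (0.03, array([  42.  , -250.08]), -0.29), (0.035, array([  42.78, -250.1 ]), -0.31)])
```

View pics/e.png

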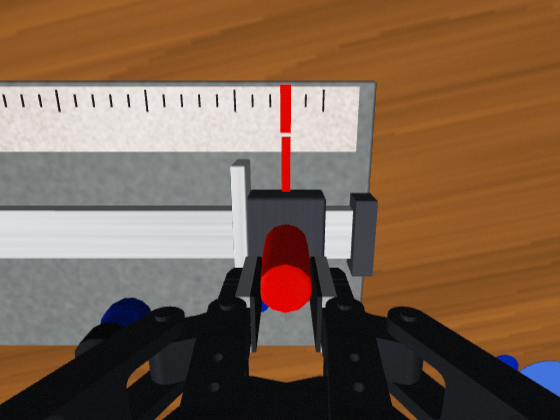

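The red pointer (col 285.5) is in line with the red mark (col 285.0), about 0.3 mm off. Last I'll check that the jaw holds steady, that the stop is still at its mark, and that nothing else moved.

```bash
python3 - <<'E'
from bench import ctrl, vision, status
from h import *; import pickle
ctrl.pause(.8)
c=vision.capture("wrist"); print(diff(c,"red")[1][1])
t=vision.capture("top"); s=vision.capture("side")
cv2.imwrite("pics/f.png",np.hstack([t["frame"][120:300,130:370,::-1]]).repeat(3,0).repeat(3,1))
cv2.imwrite("pics/fs.png",s["frame"][:,:,::-1])
print(blobs(t,"green"),blobs(t,"red"),status.read_wrist_force().round(1),status.read_time())
a=pickle.load(open("a.pkl","rb")); 
df=(cv2.absdiff(a["side"]["frame"],s["frame"]).max(2)>40).astype(np.uint8)*255; cv2.imwrite("pics/df.png",df)
E
```

```text
([280, 85, 11, 48, 527], [285.01, 108.46]) ([281, 137, 10, 55, 448], [285.48, 164.07])
(0.025, array([  41.25, -250.07]), -0.29)
[([0, 152, 25, 24, 475], [10.74, 163.73]), ([225, 196, 6, 21, 27], [227.11, 205.89]), ([215, 221, 9, 9, 64], [219.36, 224.89])] [([300, 60, 74, 9, 532], [335.7, 64.15]), ([431, 120, 11, 8, 27], [436.22, 123.67])] [-0.5  8.9  5.2] 12.8417
```

View pics/f.png

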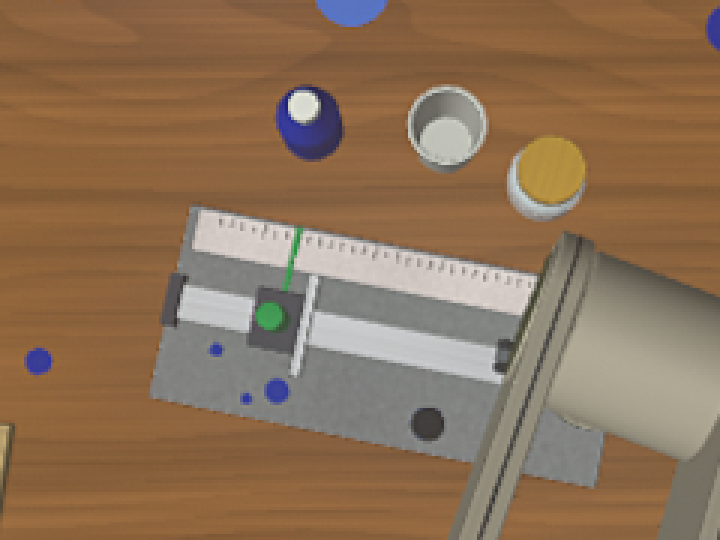

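View pics/fs.png

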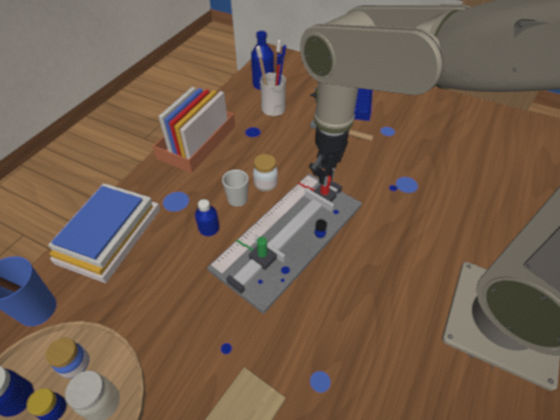

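View pics/df.png

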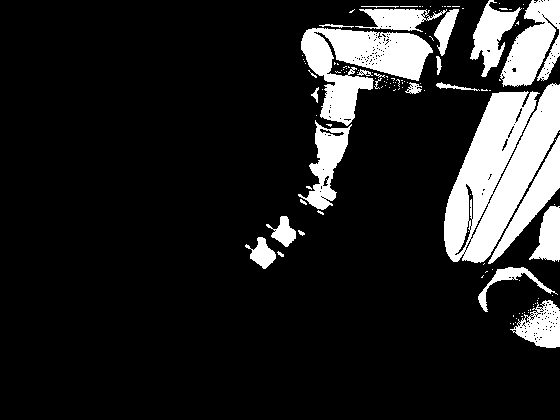

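The difference image shows only the arm, stop and jaw changed. The ink pot (side view, 320,228), cup, jar, bottle and panel haven't moved, and the stop's pointer is still in line with the green mark. Handing in.

```bash
python3 -c "
from bench import ctrl
print(ctrl.sign_off())"
```

```text
the job is handed in; nothing more can be done
None
```

The clamp is set, and I handed the job in at about 12.8 s with the gripper still holding the jaw open at its mark.

- **Stop:** I slid it by its green knob to the green mark and let go. The two wrist-camera checks put it 0.1 mm to one side and then, after release, 0.3 mm to the other. A later top view still showed the pointer in line with the mark.
- **Jaw:** I pulled it by its red knob about 39 mm to the red mark. Two checks a second apart both put the pointer about 0.3 mm past the mark. The spring pull on the wrist was steady at about 8–9 N.
- **Other things:** Comparing side views from before and after, only the arm, stop and jaw had changed. The ink pot, jar, bottle, cup and the visible part of the panel had not moved. The arm hid part of the brush in that last view, but nothing came near it.

No checks failed. The one disagreement was that the arm's own position reading and the camera differed by about 1.5 mm, so I used the pointer and mark in the pictures for the final positions.

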